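# Slide the battery box home into its charging bay

### The arm

A 6-joint arm with a two-finger parallel gripper is mounted at the origin on a cart in front of the work surface, level with it; the furniture and walls round the work are solid. World frame = base frame: x ahead of the robot, y to its left, z up, the work surface at z = 0. Lengths are in m, angles in rad, forces in N, time in s.
With the tool pointing down it reaches from about 0.425 to 1.125 m from the base axis. Payload 14.9 kg.
Tool frame: the origin (TCP) lies between the finger pads; the fingertips stand 14 mm ahead of it and the grasp point (between the pads) lies 5 mm behind it (bot.nose_length is the distance from the TCP to the fingertips, in m); z points along the fingers, y is the direction in which the jaws open and shut (so a half turn about z gives the same grasp; the last joint's range is limited). The gripper opens to 91 mm and grips with 3 to 60 N. Pads are 32 mm wide; open, the fingers measure 118 mm over their backs; the gripper's body (76 mm by 178 mm) begins 60 mm behind the grasp point.
Start: joints at [1.272, 0.379, 1.734, -0, 1.028, -0.033], TCP at [0.184, 0.675, 0.228] pointing down, gripper open.
Joint ranges: [-2.77, 2.77], [-0.74, 2.19], [0, 2.66], [-1.06, 4.2], [0.31, 2.87], [-3.08, 3.08]. Speed limits (rad/s): [1.89, 1.89, 2.39, 3.14, 3.14, 3.14].

### API

Orientations are given as a rotation vector (axis times angle).
In Python, from station import bot, eyes, order gives the robot as it stands.
- The arm moves only by the tool servo_tool, never from a script. Its argument "commands" is a list of rows, each an object with "travel": the shift along the tool's x, y, z in m, a list of three; "dr": the turn, a rotation vector about the tool's x, y, z in degrees, a list of three; "jaw": the closure, from -1 (fully open) to 1 (shut). A call has 1 to 20 rows; each row shifts and turns the pose as measured when the row begins, along the tool's axes as they then stand; what a row does not reach is not made up. A row lasts 1/8 s, in which the tool goes at most 62.5 mm and 10.7 degrees, less where a joint would pass 70% of its speed; a pose out of reach is approached as far as the arm can. A call with a gripper value outside its range is refused whole. The fingers move at their own pace and stop on an object; "squeeze" is the grip in N (left out, the last holds). Time passes only in rows, so rows that do not move let the fingers close. It gives the time, the measured TCP pose, the force and the opening at its end, in the units of the state.
- bot.sense(): the state, without advancing time (a new reading comes with each control period).
- eyes.grab_frame(name): name is "side" or "top"; returns a dict with "img" (400x640x3 uint8, red, green, blue), "fx", "fy", "cx", "cy" (pixels), "k1" (the pictures are not rectified: a ray, as slopes to the right and down, at radius r is drawn at 1 + k1 r^2 times it, then the intrinsics apply), "rvec" (rotation vector, rad) and "tvec" (3), from world to camera coordinates, as OpenCV has them. Camera axes: x right, y down, z forward; pixel columns grow to the right and rows downward; lengths in m; the calibration is good to about 2 mm. A picture is of the moment at which its call begins. There is no depth.
- order.job_done(): hands the job in, once; it reports no verdict.
Trained networks look in a picture, given as the dict that the camera call returned (one of the last four; its "shot" number tells which), for a name from the list of things; names that differ only in an ending like _2 or _b are one class to them, and where a whole thing is asked for, a point or a joint stands for the part that bears it (a point fixed in the world has none). Each returns a list of dicts, best first, with "conf" (0 to 1); they miss things now and then, are a little off and sometimes report something else, mostly with a low value. They report only what shows in the picture. A call takes as long as a camera call.
- eyes.spot_in(thing, picture): "extent" ([centre column, centre row, width, height] in pixels, round what is visible of it).
- eyes.outline_of(thing, picture): "pixels" (400x640 bool, what is visible of it) and "extent" ([centre column, centre row, width, height] in pixels, round what is visible of it).
The state is a dict: "time": time; "joint_positions": joint angles; "joint_velocities": joint speeds; "joint_efforts": joint torques, N m; "tool_pos": TCP position; "tcp_rot": TCP orientation; "contact_force": force on the tool from outside, world axes, zero at the start; "wrist_torque": the same for the moment, N m; "finger_gap": finger opening in m.
Only numpy, scipy, OpenCV 4.12 (cv2) and the standard library are available. Lean on these libraries where they do the work, as an engineer would, in place of code of your own. Each camera call takes 0.05 s, during which the arm holds its last target. There are 200 camera calls.

### The job

With the fingertips, push the tall, heavy battery box low down near its base so that it slides along the worktop, without tipping, between the guide rails of its charging bay until it is fully home against the charger; then press the button on top of the charger all the way in and let it go. Only push: do not lift the box or touch its carry handle, and do not press the button before the box is home. Leave the other things on the worktop where they stand.

Things in the scene. Friction and masses are not known exactly. Their poses are not given: they have to be found in the camera images.
- battery_box: Grey case with black lid, 90 long (x) x 96 wide (y) x 130 mm tall, 0.6-0.95 kg, on two skids 10 mm high; its faces begin 8 mm up. Pushed under 40 mm height it slides (friction about 0.6), over 50-65 mm it tips; lean the fingers 40 deg, tops away, to keep the gripper off the case. Origin: centre of underside. +x: leading end with brass contacts; -x: rear end with vents, to be pushed.
- carry_handle: Black bar handle fixed on top of the battery box, 10 mm thick, 78 mm long across the box (its y), from 130 to 157 mm above the worktop. Origin: its foot, at the centre of the box's top. Not to be touched.
- charging_bay: Fixed white charger 50x120x90 mm (stop face at x=+45 mm) and two slick plastic rails 20 mm high, 104 mm apart inside, from the stop back to x=-34, then flaring to x=-67 mm, mouth 125 mm. Origin: on the worktop, where the box's origin lies when home; x = way to push in, z up. It starts 125-145 mm short, up to 12 mm and 0.15 rad off line. Push within 40 mm of the centre line to clear the flares.
- charge_button (a joint): Round grey push button, 30 mm across, in a black collar (46 mm across, top 12 mm above the housing) on top of the charger; value = how far it is pressed down, 0 (out) to 0.006 m (all the way in). Spring: 1.5 N to start, 5 N all the way in; it springs back when released.
- charge_button_top (a point): Centre of the button's top face, 112 mm above the worktop when out, 70 mm past the bay's origin along the bay's x. It is pressed straight down.
- drop_bottle: Small brown screw-cap bottle with white cap, 40 mm diameter, 78 mm tall, standing beside the charger, about 95 mm from the bay's centre line on the side away from the robot. Bystander. Origin: centre of its underside.
- stopper: Dark rubber stopper, 33 mm diameter, 27 mm tall, standing beside the charger on the robot's side, about 90 mm from the bay's centre line. Bystander. Origin: centre of its underside.
- jar_teal: Sample jar with teal lid, 59 mm diameter, 65 mm tall, on the front strip of the worktop. Bystander. Origin: centre of its underside.
- slide_box: Flat green slide box, 68 x 96 x 34 mm, on the front strip further left. Bystander. Origin: centre of its underside.
- jar_blue: Sample jar with blue lid, 59 mm diameter, 65 mm tall, on the left of the worktop. Bystander. Origin: centre of its underside.

How it is judged:
On the way, in this order (a step that is already met when the one before it is completed fails the run):
1. the battery box is fully home in the bay, the button still out (x of battery_box in the frame of charging_bay above -0.005 m and y of battery_box in the frame of charging_bay between -0.008 and 0.008 m and angle between the x axis of battery_box and the x axis of charging_bay, either way round below 0.08 rad and angle between battery_box's own z axis and vertical below 0.05 rad and value of joint charge_button below 0.002 m), for 0.2 s.
2. the button is pressed in with the box home (x of battery_box in the frame of charging_bay above -0.005 m and y of battery_box in the frame of charging_bay between -0.008 and 0.008 m and angle between the x axis of battery_box and the x axis of charging_bay, either way round below 0.08 rad and angle between battery_box's own z axis and vertical below 0.05 rad and value of joint charge_button above 0.0045 m), for 0.1 s.
At the end, for the whole second after the job is handed in: The battery box stands upright at rest in the bay, its end within 5 mm of the charger's stop face, within 8 mm of the centre line and 0.08 rad of the bay's direction; the button has been pressed at least 4.5 mm in after that and is out again (x of battery_box in the frame of charging_bay above -0.005 m and y of battery_box in the frame of charging_bay between -0.008 and 0.008 m and angle between the x axis of battery_box and the x axis of charging_bay, either way round below 0.08 rad and angle between battery_box's own z axis and vertical below 0.05 rad and value of joint charge_button below 0.0015 m and linear speed of battery_box below 0.01 m/s); the robot touches nothing.
It fails at once if the battery box tips or rocks (more than 0.15 rad) (angle between battery_box's own z axis and vertical above 0.15 rad).
It fails at once if the battery box is lifted (height (world z) of battery_box above 0.012 m).
It fails at once if the carry handle is touched (contact force between carry_handle and the fingers above 0.5 N or contact force between carry_handle and the arm above 0.5 N).
It fails at once if the button is pressed before the box is home (value of joint charge_button above 0.003 m and x of battery_box in the frame of charging_bay below -0.008 m).
It fails at once if the small bottle, the stopper, the slide box or a jar is pushed away (20 mm) or knocked over (distance of any of drop_bottle, stopper, jar_teal, slide_box, jar_blue from where it was at the start of the episode above 0.02 m or angle between any of drop_bottle, stopper, jar_teal, slide_box, jar_blue's own z axis and vertical above 0.3 rad).
It also fails if it takes over 54 s, if anything falls off the work surface, if the arm or the gripper's body presses on something with over 40 N, if the wrist force passes 120 N, or if a joint passes its speed limit or range.

## Working session

There is one attempt and no reset: what is moved stays moved. The work goes in short steps, Python scripts to look and compute and a tool call to move; the robot and the scene stay as the last step left them, time stands still between calls to the robot, and variables do not carry over. Pictures are saved under pics/ and viewed, about 8 in all and at most 12, crops included, and the job is handed in when it is done.

Besides the shell and the picture viewer there is one more tool, called after ">>>" as name([rows], argument=value, ...), one row to a line, values as JSON. servo_tool: Moves the arm, as the interface text tells. Its arguments: {"type":"object","properties":{"commands":{"type":"array","items":{"type":"object","properties":{"travel":{"type":"array","items":{"type":"number"}},"dr":{"type":"array","items":{"type":"number"}},"jaw":{"type":"number"}}}},"squeeze":{"type":"number"}},"required":["commands"]}

```bash
ls; mkdir -p pics
cat > h.py <<'E'
import numpy as np, cv2
from station import bot, eyes, order
def K(f): return np.array([[f['fx'],0,f['cx']],[0,f['fy'],f['cy']],[0,0,1.]]), np.array([f['k1'],0,0,0,0.])
def ground(f,px,z):
    k,d=K(f); p=cv2.undistortPoints(np.array(px,float).reshape(-1,1,2),k,d).reshape(-1,2)
    R=cv2.Rodrigues(np.array(f['rvec'],float))[0]; t=np.array(f['tvec'],float)
    c=-R.T@t; r=np.c_[p,np.ones(len(p))]@R
    return c+r*((z-c[2])/r[:,2])[:,None]
def proj(f,P):
    k,d=K(f); return cv2.projectPoints(np.array(P,float).reshape(-1,1,3),np.array(f['rvec'],float),np.array(f['tvec'],float),k,d)[0].reshape(-1,2)
def save(f,name,img=None): cv2.imwrite('pics/'+name,cv2.cvtColor(f['img'] if img is None else img,cv2.COLOR_RGB2BGR))
E
python3 - <<'E'
from h import *
print(bot.sense())
for n in('side','top'):
    f=eyes.grab_frame(n); save(f,n+'0.png')
    R=cv2.Rodrigues(np.array(f['rvec'],float))[0]; print(n,-R.T@np.array(f['tvec']),R[2],f['fx'],f['k1'])
    for t in['battery_box','carry_handle','charging_bay','charge_button','drop_bottle','stopper','jar_teal','slide_box','jar_blue']:
        print(t,[(np.round(o['extent']),round(o['conf'],2)) for o in eyes.spot_in(t,f)[:2]])
E
```

```text
pics
{'time': 0.0, 'joint_positions': array([ 1.27171170e+00,  3.79439747e-01,  1.73476353e+00,  6.00099502e-06,
        1.02851865e+00, -3.33203112e-02]), 'joint_velocities': array([ 1.48386652e-03,  1.24218786e-04,  7.12206203e-04, -2.37163414e-04,
        2.83518153e-04,  6.65672784e-05]), 'joint_efforts': array([-8.10424513e-05, -7.63716602e+01, -4.34375131e+01,  6.50119479e-02,
        4.23264282e-02, -1.27036828e-04]), 'tool_pos': array([0.18375876, 0.6750564 , 0.22727499]), 'tcp_rot': array([-4.16213461e-01, -3.11370552e+00,  1.74797623e-03]), 'contact_force': array([0.80841222, 0.40023321, 0.12071799]), 'wrist_torque': array([-0.00533193,  0.00849759,  0.00710829]), 'finger_gap': 0.0914588463503177}
side [ 0.56882251 -1.11446301  0.84776572] [-0.03012024  0.86109456 -0.50755189] 430.77594673449045 -0.08355960637941041
battery_box [(array([312., 239.,  35.,  50.]), 0.89)]
carry_handle [(array([310., 219.,  23.,   6.]), 0.59)]
charging_bay [(array([310., 294.,  50.,  42.]), 0.72)]
charge_button []
drop_bottle [(array([346., 286.,  15.,  28.]), 0.62)]
stopper [(array([277., 290.,   7.,  13.]), 0.65)]
jar_teal [(array([297., 201.,  18.,  23.]), 0.76)]
slide_box [(array([299., 181.,  20.,  18.]), 0.54), (array([331., 164.,  12.,  21.]), 0.43)]
jar_blue []
top [0.45051003 0.1511177  1.49171946] [ 0.07338807 -0.00130355 -0.99730261] 498.8860840813635 -0.01318595743480392
battery_box [(array([386., 223.,  42.,  36.]), 0.79)]
carry_handle []
charging_bay [(array([441., 222.,  64.,  50.]), 0.65)]
charge_button [(array([464., 221.,   4.,  13.]), 0.42)]
drop_bottle [(array([440., 189.,  19.,  12.]), 0.52)]
stopper [(array([438., 255.,  13.,  15.]), 0.48)]
jar_teal [(array([279., 250.,  16.,  19.]), 0.76)]
slide_box [(array([224., 247.,  35.,  24.]), 0.79), (array([178., 209.,  22.,  20.]), 0.62)]
jar_blue [(array([178., 207.,  23.,  21.]), 0.76)]
```

Run:
```python
import cv2
a=cv2.imread('pics/top0.png'); cv2.imwrite('pics/topc.png',cv2.resize(a[150:300,330:530],None,fx=4,fy=4,interpolation=cv2.INTER_CUBIC))
b=cv2.imread('pics/side0.png'); cv2.imwrite('pics/sidec.png',cv2.resize(b[190:340,220:420],None,fx=4,fy=4,interpolation=cv2.INTER_CUBIC))
```

```text
(no output)
```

View pics/topc.png

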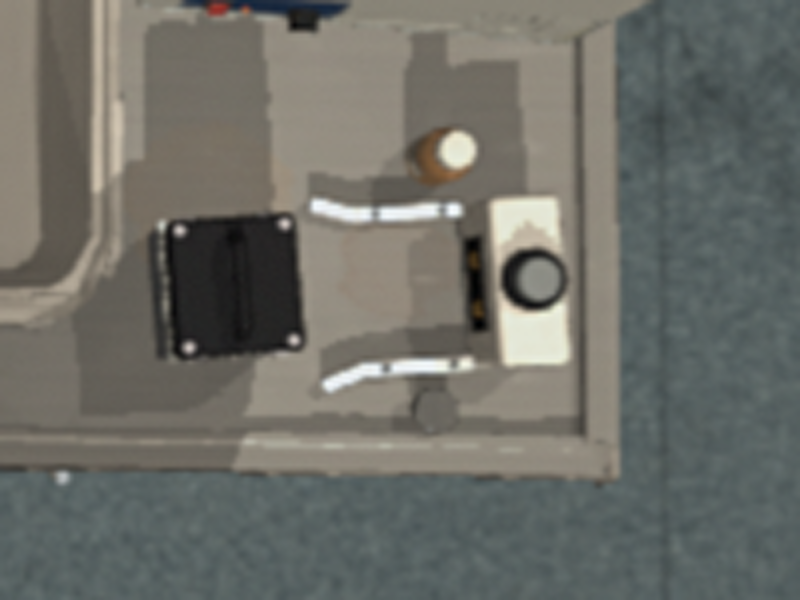

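View pics/sidec.png

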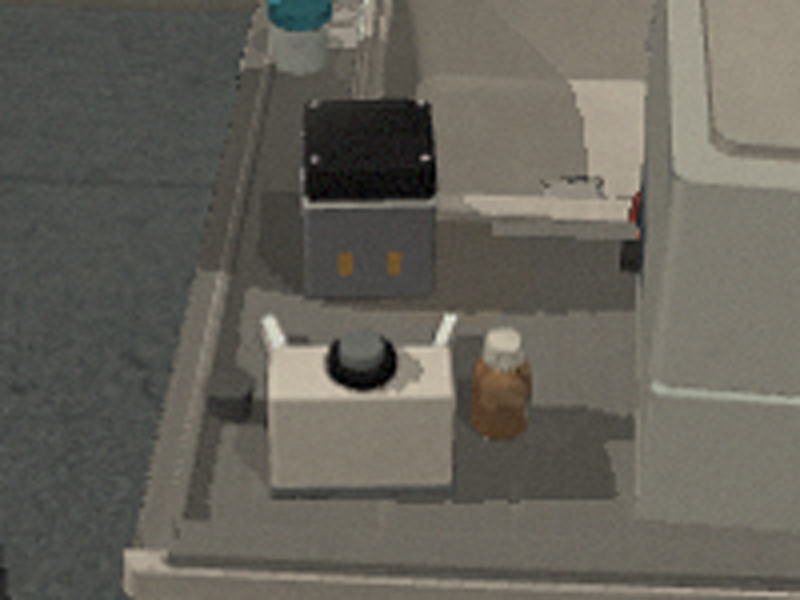

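View pics/top0.png

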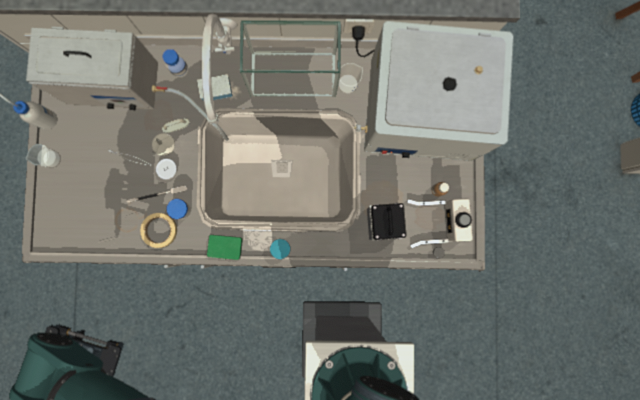

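```bash
cat >> h.py <<'E'
def crop(p,x0,y0,s=4): return (np.array(p,float)+.5)/s-.5+np.array([x0,y0])
E
python3 - <<'E'
from h import *
t=eyes.grab_frame('top'); s=eyes.grab_frame('side')
T=lambda p,z: ground(t,crop(p,330,150),z)*1000
S=lambda p,z: ground(s,crop(p,220,190),z)*1000
np.set_printoptions(suppress=True,precision=1)
print('T screws',T([(180,231),(285,224),(294,341),(189,347)],.13)[:,:2])
print('T lid',T([(166,222),(293,213),(303,348),(172,358)],.13)[:,:2])
print('S lid',S([(310,101),(430,98),(437,198),(303,201)],.13)[:,:2], 'S foot',S([(308,296),(434,296)],.008)[:,:2])
print('T charger',T([(490,198),(557,196),(570,362),(500,365)],.09)[:,:2],'btn',T([(539,278)],.112),'collar',T([(535,279)],.102))
print('S charger',S([(270,348),(452,346),(456,398),(270,402)],.09)[:,:2],'btn',S([(361,352)],.112),'foot',S([(272,488),(453,484)],0))
print('rails T',T([(312,207),(345,214),(377,214),(462,210),(325,384),(385,367),(470,362)],.02)[:,:2])
print('sinkrim',T([(122,150),(118,290),(80,320),(0,335)],.0)[:,:2],'stopper',T([(435,410)],.027),'edge lip',T([(400,435),(400,465),(580,300)],.0))
print('appliance',T([(270,15),(570,40)],.0))
for n,f in(('T',t),('S',s)):
  for th in('battery_box','charging_bay','charge_button','carry_handle'):
    for o in eyes.outline_of(th,f)[:1]:
      m=o['pixels']; c=np.argwhere(m).mean(0)[::-1]; print(n,th,o['conf'],c,m.sum(), ground(f,[c],{'charge_button':.112,'carry_handle':.157}.get(th,.13))*1000)
E
```

```text
T screws [[ 540.4  -26.5]
 [ 546.4  -98.4]
 [ 466.5 -104.8]
 [ 461.3  -33.2]]
T lid [[ 546.4  -16.9]
 [ 554.  -103.9]
 [ 461.9 -111. ]
 [ 453.6  -21.7]]
S lid [[ 457.1  -23.8]
 [ 547.9  -13.9]
 [ 556.9 -141.4]
 [ 463.8 -150.5]] S foot [[ 461.  -106. ]
 [ 556.1 -100.4]]
T charger [[ 570.  -250.6]
 [ 572.2 -298.1]
 [ 455.4 -306.5]
 [ 452.5 -257.2]] btn [[ 513.1 -278.1  112. ]] collar [[ 512.8 -278.4  102. ]]
S charger [[ 451.6 -258.8]
 [ 570.6 -249.9]
 [ 574.2 -299.1]
 [ 457.2 -309.5]] btn [[ 513. -284.  112.]] foot [[ 454.2 -295.9    0. ]
 [ 574.5 -285.5    0. ]]
rails T [[ 567.1 -138.6]
 [ 562.3 -163. ]
 [ 562.7 -186.8]
 [ 566.7 -249.9]
 [ 436.6 -148.5]
 [ 449.8 -192.7]
 [ 454.5 -255.4]]
sinkrim [[609.2   0.5]
 [504.    2.6]
 [481.1  30.7]
 [468.9  90.3]] stopper [[ 419.  -227.7   27. ]] edge lip [[ 399.5 -208.5    0. ]
 [ 377.3 -208.5    0. ]
 [ 502.2 -343.7    0. ]]
appliance [[ 713.7 -110.4    0. ]
 [ 698.6 -337.6    0. ]]
T battery_box 0.75 [386.2 221.1] 1303 [[503.4 -58.4 130. ]]
T charging_bay 0.57 [452.7 219.5] 1225 [[ 510.7 -240.5  130. ]]
S battery_box 0.67 [311.5 239. ] 1668 [[ 508.5 -143.9  130. ]]
S charging_bay 0.81 [309.8 293.8] 1827 [[ 517.9 -361.4  130. ]]
S charge_button 0.66 [309.8 277.5] 94 [[ 512.9 -283.5  112. ]]
S carry_handle 0.61 [310.5 217.5] 107 [[501.2 -76.  157. ]]
```

>>> servo_tool([
  {"travel": [-0.0365, -0.0337, 0], "jaw": 0},
  {"travel": [-0.0365, -0.0337, 0], "jaw": 0},
  {"travel": [-0.0365, -0.0337, 0], "jaw": 0},
  {"travel": [-0.0365, -0.0337, 0], "jaw": 0},
  {"travel": [-0.0365, -0.0337, 0], "jaw": 0},
  {"travel": [-0.0365, -0.0337, 0], "jaw": 0},
  {"travel": [-0.0365, -0.0337, 0], "jaw": 0},
  {"travel": [-0.0365, -0.0337, 0], "jaw": 0},
  {"travel": [-0.0365, -0.0337, 0], "jaw": 0},
  {"travel": [-0.0365, -0.0337, 0], "jaw": 0},
  {"travel": [-0.0365, -0.0337, 0], "jaw": 0},
  {"travel": [-0.0365, -0.0337, 0], "jaw": 0},
  {"dr": [0, 0, 10], "jaw": 0},
  {"dr": [0, 0, 10], "jaw": 0},
  {"dr": [0, 0, 10], "jaw": 0},
  {"dr": [0, 0, 10], "jaw": 0},
  {"dr": [0, 0, 10], "jaw": 0},
  {"dr": [0, 0, 10], "jaw": 0},
  {"dr": [0, 0, 10], "jaw": 0},
])

```text
validation failed for argument at $.co...
```

>>> servo_tool([
  {"travel": [-0.0365, -0.0337, 0.0], "dr": [0.0, 0.0, 0.0], "jaw": 0.0},
  {"travel": [-0.0365, -0.0337, 0.0], "dr": [0.0, 0.0, 0.0], "jaw": 0.0},
  {"travel": [-0.0365, -0.0337, 0.0], "dr": [0.0, 0.0, 0.0], "jaw": 0.0},
  {"travel": [-0.0365, -0.0337, 0.0], "dr": [0.0, 0.0, 0.0], "jaw": 0.0},
  {"travel": [-0.0365, -0.0337, 0.0], "dr": [0.0, 0.0, 0.0], "jaw": 0.0},
  {"travel": [-0.0365, -0.0337, 0.0], "dr": [0.0, 0.0, 0.0], "jaw": 0.0},
  {"travel": [-0.0365, -0.0337, 0.0], "dr": [0.0, 0.0, 0.0], "jaw": 0.0},
  {"travel": [-0.0365, -0.0337, 0.0], "dr": [0.0, 0.0, 0.0], "jaw": 0.0},
  {"travel": [-0.0365, -0.0337, 0.0], "dr": [0.0, 0.0, 0.0], "jaw": 0.0},
  {"travel": [-0.0365, -0.0337, 0.0], "dr": [0.0, 0.0, 0.0], "jaw": 0.0},
  {"travel": [0.0, 0.0, 0.0], "dr": [0.0, 0.0, 10.0], "jaw": 0.0},
  {"travel": [0.0, 0.0, 0.0], "dr": [0.0, 0.0, 10.0], "jaw": 0.0},
  {"travel": [0.0, 0.0, 0.0], "dr": [0.0, 0.0, 10.0], "jaw": 0.0},
  {"travel": [0.0, 0.0, 0.0], "dr": [0.0, 0.0, 10.0], "jaw": 0.0},
  {"travel": [0.0, 0.0, 0.0], "dr": [0.0, 0.0, 10.0], "jaw": 0.0},
  {"travel": [0.0, 0.0, 0.0], "dr": [0.0, 0.0, 10.0], "jaw": 0.0},
])

```text
time: 3.5
tool_pos: [0.4565, 0.2413, 0.2298]
tcp_rot: [1.956, 2.457, 0.009]
contact_force: [-0.3, 0.6, 0.2]
finger_gap: 0.0459
```

```bash
cat >> h.py <<'E'
np.set_printoptions(suppress=True,precision=4)
H=0.073; U=np.array([np.sin(H),-np.cos(H),0]); V=np.array([np.cos(H),np.sin(H),0]); O=np.array([.5077,-.209,0])
def to(p,lean,h=H,o=O):
    "target TCP position p (world), lean in deg about the jaw axis; prints tool-frame deltas"
    s=bot.sense(); R=cv2.Rodrigues(np.array(s['tcp_rot']))[0]
    u=np.array([np.sin(h),-np.cos(h),0]); y=np.array([np.cos(h),np.sin(h),0]); a=np.radians(lean)
    z=np.sin(a)*u-np.cos(a)*np.array([0,0,1]); Rt=np.c_[np.cross(y,z),y,z]
    print('t',s['time'],'gap',s['finger_gap'],'F',s['contact_force'],'pos',s['tool_pos'],'q',s['joint_positions'])
    print('travel(now axes)',R.T@(np.array(p)-s['tool_pos']),'travel(target axes)',Rt.T@(np.array(p)-s['tool_pos']),'dr deg',np.degrees(cv2.Rodrigues(R.T@Rt)[0].ravel()))
E
python3 -c "
from h import *
to([.50,.13,.228],0); to([.50,.13,.228],40)"
```

```text
t 3.5 gap 0.04593391168370602 F [-0.3297  0.5632  0.1674] pos [0.4565 0.2413 0.2298] q [0.4403 0.082  2.1043 0.0017 0.9492 0.2133]
travel(now axes) [-0.1182  0.0174  0.0016] travel(target axes) [-0.1141  0.0352  0.0018] dr deg [ 0.3073 -0.1748  8.7705]
t 3.5 gap 0.04593391168370602 F [-0.3297  0.5632  0.1674] pos [0.4565 0.2413 0.2298] q [0.4403 0.082  2.1043 0.0017 0.9492 0.2133]
travel(now axes) [-0.1182  0.0174  0.0016] travel(target axes) [-0.0863  0.0352  0.0747] dr deg [  3.3567 -40.0953   8.3053]
```

>>> servo_tool([
  {"travel": [0.0, 0.0, 0.0], "dr": [0.0, 0.0, 9.0], "jaw": 0.0},
  {"travel": [0.0, 0.0, 0.0], "dr": [0.0, -10.0, 0.0], "jaw": 0.0},
  {"travel": [0.0, 0.0, 0.0], "dr": [0.0, -10.0, 0.0], "jaw": 0.0},
  {"travel": [0.0, 0.0, 0.0], "dr": [0.0, -10.0, 0.0], "jaw": 0.0},
  {"travel": [0.0, 0.0, 0.0], "dr": [0.0, -10.0, 0.0], "jaw": 0.0},
  {"travel": [0.0, 0.0, 0.0], "dr": [0.0, 0.0, 0.0], "jaw": 0.0},
])

```text
time: 4.25
tool_pos: [0.4579, 0.2415, 0.2317]
tcp_rot: [1.747, 1.845, -0.638]
contact_force: [-0.9, -0.5, 0.5]
finger_gap: 0.0459
```

```bash
python3 -c "
from h import *
to([.502,.06,.20],40,.08); to([.502,.06,.036],40,.08)"
```

```text
t 4.25 gap 0.04586767782291379 F [-0.9497 -0.4638  0.4589] pos [0.4579 0.2415 0.2317] q [ 0.7026  0.3074  1.9591 -0.5695  1.3808  0.9057]
travel(now axes) [-0.1179  0.0328  0.1446] travel(target axes) [-0.1209  0.0294  0.1429] dr deg [-0.2211  0.9003 -1.3723]
t 4.25 gap 0.04586767782291379 F [-0.9497 -0.4638  0.4589] pos [0.4579 0.2415 0.2317] q [ 0.7026  0.3074  1.9591 -0.5695  1.3808  0.9057]
travel(now axes) [-0.0106  0.0308  0.2686] travel(target axes) [-0.0155  0.0294  0.2685] dr deg [-0.2211  0.9003 -1.3723]
```

>>> servo_tool([
  {"travel": [-0.006, 0.0048, 0.04], "dr": [0.0, 1.0, -1.0], "jaw": 0.0},
  {"travel": [-0.006, 0.0048, 0.04], "dr": [0.0, 0.0, 0.0], "jaw": 0.0},
  {"travel": [-0.006, 0.0048, 0.04], "dr": [0.0, 0.0, 0.0], "jaw": 0.0},
  {"travel": [-0.006, 0.0048, 0.04], "dr": [0.0, 0.0, 0.0], "jaw": 0.0},
  {"travel": [-0.006, 0.0048, 0.04], "dr": [0.0, 0.0, 0.0], "jaw": 0.0},
  {"travel": [-0.006, 0.0048, 0.02], "dr": [0.0, 0.0, 0.0], "jaw": 0.0},
  {"travel": [0.0, 0.0, 0.0], "dr": [0.0, 0.0, 0.0], "jaw": 0.0},
])

```text
time: 5.12
tool_pos: [0.5022, 0.0722, 0.0839]
tcp_rot: [1.765, 1.887, -0.602]
contact_force: [-0.2, 0.3, -0.2]
finger_gap: 0.0454
```

```bash
python3 -c "
from h import *
to([.498,.035,.036],40,.078)
a=eyes.grab_frame('top'); b=eyes.grab_frame('side')
i=np.hstack([cv2.resize(a['img'][150:300,300:500],None,fx=2,fy=2,interpolation=2),cv2.resize(b['img'][130:280,240:440],None,fx=2,fy=2,interpolation=2)])
save(a,'p1.png',i)"
```

```text
t 5.125 gap 0.0454128211211506 F [-0.172   0.2866 -0.1913] pos [0.5022 0.0722 0.0839] q [ 0.3949  0.4585  2.1032 -0.7833  0.9853  0.9093]
travel(now axes) [ 0.0007 -0.0071  0.0604] travel(target axes) [ 0.0026 -0.007   0.0604] dr deg [ 0.0753 -1.7998 -0.6858]
```

View pics/p1.png

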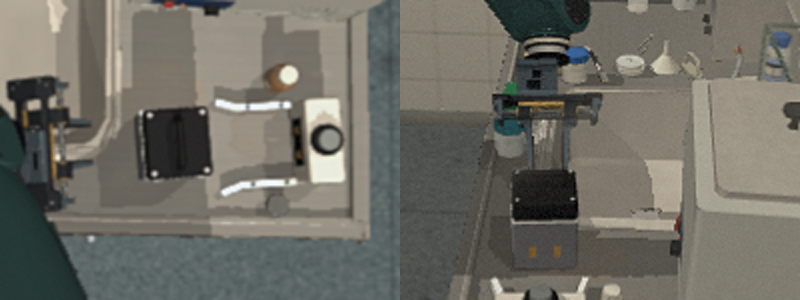

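>>> servo_tool([
  {"travel": [0.0, -0.004, 0.03], "dr": [0.0, -1.8, -0.7], "jaw": 0.0},
  {"travel": [0.0, -0.003, 0.029], "dr": [0.0, 0.0, 0.0], "jaw": 0.0},
  {"travel": [0.0, 0.0, 0.0], "dr": [0.0, 0.0, 0.0], "jaw": 0.0},
])

```text
time: 5.6
tool_pos: [0.5011, 0.0387, 0.0409]
tcp_rot: [1.732, 1.878, -0.62]
contact_force: [-1.0, 0.2, 0.4]
finger_gap: 0.0453
```

```bash
python3 -c "
from h import *
to([.499,.003,.035],40,.078)
to([.5041,-.140,.035],40,.073)"
```

```text
t 5.6 gap 0.045323133473204 F [-0.9951  0.152   0.3894] pos [0.5011 0.0387 0.0409] q [ 0.3486  0.5387  2.1216 -0.8938  0.9207  0.9861]
travel(now axes) [-0.0234 -0.0051  0.0272] travel(target axes) [-0.0233 -0.0049  0.0273] dr deg [ 0.5671 -0.1195 -0.0615]
t 5.6 gap 0.045323133473204 F [-0.9951  0.152   0.3894] pos [0.5011 0.0387 0.0409] q [ 0.3486  0.5387  2.1216 -0.8938  0.9207  0.9861]
travel(now axes) [-0.1331 -0.012   0.1188] travel(target axes) [-0.1329 -0.01    0.1192] dr deg [ 0.751  -0.1207  0.1582]
```

>>> servo_tool([
  {"travel": [0.0, -0.002, 0.0], "dr": [0.3, 6.0, 0.0], "jaw": 0.0},
  {"travel": [0.0, -0.002, 0.0], "dr": [0.3, 5.0, 0.0], "jaw": 0.0},
  {"travel": [0.0, 0.0, 0.0], "dr": [0.0, 0.0, 0.0], "jaw": 0.0},
])

```text
time: 5.98
tool_pos: [0.4998, 0.0424, 0.0445]
tcp_rot: [1.855, 2.009, -0.466]
contact_force: [-0.3, 0.2, -0.2]
finger_gap: 0.0455
```

```bash
python3 -c "
from h import *
to([.499,.005,.036],29,.078)
to([.5041,-.140,.036],29,.073)"
```

```text
t 5.975 gap 0.04552640446710746 F [-0.283   0.1666 -0.1854] pos [0.4998 0.0424 0.0445] q [ 0.2776  0.4635  2.1497 -0.734   0.7758  0.7956]
travel(now axes) [-0.0286 -0.0038  0.0253] travel(target axes) [-0.0284 -0.0037  0.0255] dr deg [ 0.3266 -0.4813 -0.0059]
t 5.975 gap 0.04552640446710746 F [-0.283   0.1666 -0.1854] pos [0.4998 0.0424 0.0445] q [ 0.2776  0.4635  2.1497 -0.734   0.7758  0.7956]
travel(now axes) [-0.156  -0.0104  0.0944] travel(target axes) [-0.1552 -0.009   0.0958] dr deg [ 0.4644 -0.4821  0.2452]
```

>>> servo_tool([
  {"travel": [-0.007, -0.001, 0.0065], "dr": [0.3, 0.0, 0.0], "jaw": 0.0},
  {"travel": [-0.007, -0.001, 0.0065], "dr": [0.0, 0.0, 0.0], "jaw": 0.0},
  {"travel": [-0.007, -0.001, 0.0065], "dr": [0.0, 0.0, 0.0], "jaw": 0.0},
  {"travel": [-0.007, -0.001, 0.0065], "dr": [0.0, 0.0, 0.0], "jaw": 0.0},
  {"travel": [0.0, 0.0, 0.0], "dr": [0.0, 0.0, 0.0], "jaw": 0.0},
])

```text
time: 6.6
tool_pos: [0.4993, 0.0038, 0.035]
tcp_rot: [1.855, 2.008, -0.474]
contact_force: [0.6, 1.1, -0.4]
finger_gap: 0.0456
```

```bash
python3 -c "
from h import *
to([.5041,-.140,.035],29,.073)
a=eyes.grab_frame('top'); b=eyes.grab_frame('side')
i=np.hstack([cv2.resize(a['img'][170:270,330:480],None,fx=2.6,fy=3.9,interpolation=2),cv2.resize(b['img'][160:260,250:400],None,fx=2.6,fy=3.9,interpolation=2)])
save(a,'p2.png',i)"
```

```text
t 6.6 gap 0.04561042631925365 F [ 0.6125  1.0856 -0.381 ] pos [0.4993 0.0038 0.035 ] q [ 0.2056  0.4741  2.1673 -0.7894  0.7366  0.7848]
travel(now axes) [-0.126  -0.0066  0.0691] travel(target axes) [-0.1257 -0.0057  0.0697] dr deg [ 0.2147 -0.2719  0.3188]
```

View pics/p2.png

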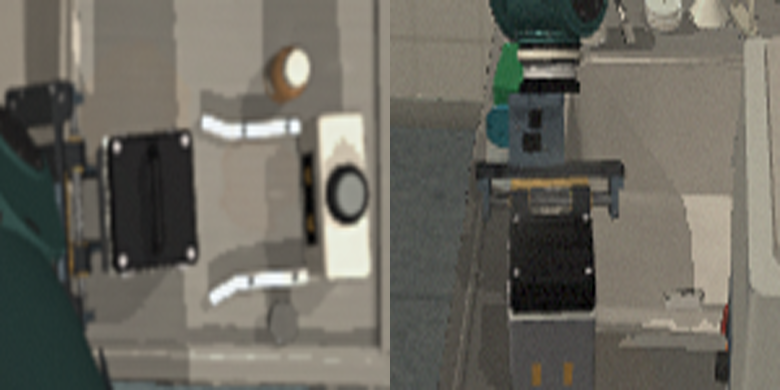

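>>> servo_tool([
  {"travel": [-0.0044, -0.0003, 0.0024], "dr": [0.0, 0.0, 0.0], "jaw": 0.0},
  {"travel": [-0.0066, -0.0004, 0.0036], "dr": [0.0, 0.0, 0.0], "jaw": 0.0},
  {"travel": [-0.0088, -0.0004, 0.0048], "dr": [0.0, 0.0, 0.0], "jaw": 0.0},
  {"travel": [-0.0088, -0.0004, 0.0048], "dr": [0.0, 0.0, 0.0], "jaw": 0.0},
  {"travel": [-0.0088, -0.0004, 0.0048], "dr": [0.0, 0.0, 0.0], "jaw": 0.0},
  {"travel": [-0.0066, -0.0004, 0.0036], "dr": [0.0, 0.0, 0.0], "jaw": 0.0},
  {"travel": [0.0, 0.0, 0.0], "dr": [0.0, 0.0, 0.0], "jaw": 0.0},
])

```text
time: 7.58
tool_pos: [0.5015, -0.0489, 0.0353]
tcp_rot: [1.855, 2.009, -0.472]
contact_force: [0.4, 1.3, -0.0]
finger_gap: 0.0456
```

```bash
cat >> h.py <<'E'
def screws(f):
    "box pose in the bay frame from the four bright screw heads on the black lid (top camera)"
    m=eyes.outline_of('battery_box',f); 
    if not m: print('no box'); return
    g=cv2.cvtColor(f['img'],cv2.COLOR_RGB2GRAY); x,y,w,h=m[0]['extent']; M=cv2.morphologyEx(m[0]['pixels'].astype(np.uint8),cv2.MORPH_CLOSE,np.ones((5,5)))
    M=cv2.erode(M,np.ones((3,3))); B=((g>120)&(M>0)).astype(np.uint8)
    n,l,st,c=cv2.connectedComponentsWithStats(B)
    c=np.array([np.average(np.argwhere(l==i),axis=0,weights=g[l==i].astype(float)-90)[::-1] for i in range(1,n)])
    P=ground(f,c,.13)[:,:2]; d=P-O[:2]; print('extent',m[0]['extent'],'blobs in bay frame (mm):',np.round(np.c_[d@U[:2],d@V[:2]]*1000,1).tolist())
E
python3 -c "
from h import *
to([.5041,-.140,.035],29,.073)
a=eyes.grab_frame('top'); screws(a); b=eyes.grab_frame('side')
i=np.hstack([cv2.resize(a['img'][170:270,330:480],None,fx=2.6,fy=3.9,interpolation=2),cv2.resize(b['img'][180:280,250:400],None,fx=2.6,fy=3.9,interpolation=2)])
save(a,'p3.png',i)"
```

```text
t 7.575 gap 0.04557066923071896 F [ 0.3983  1.266  -0.005 ] pos [ 0.5015 -0.0489  0.0353] q [ 0.1004  0.4648  2.184  -0.849   0.6933  0.7412]
travel(now axes) [-0.0797 -0.0047  0.044 ] travel(target axes) [-0.0795 -0.004   0.0444] dr deg [ 0.2909 -0.331   0.3119]
extent [404.9, 220.7, 39.2, 33.0] blobs in bay frame (mm): [[-55.2, 44.8], [-127.5, 45.1], [-141.7, 22.9], [-141.3, -11.5], [-54.6, -34.7], [-126.4, -35.4], [-140.5, -40.1]]
```

View pics/p3.png

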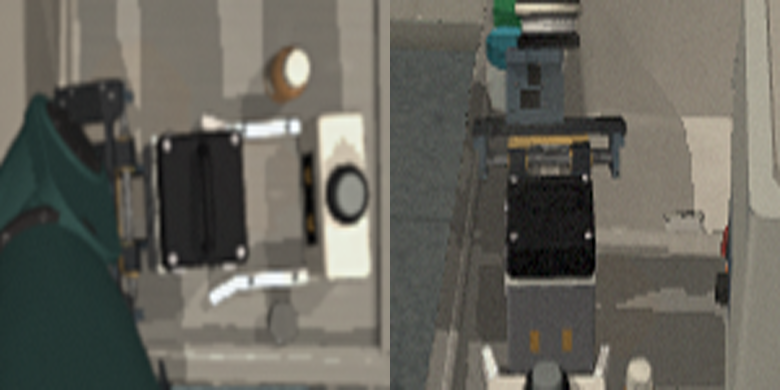

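>>> servo_tool([
  {"travel": [-0.0035, -0.001, 0.0019], "dr": [0.0, 0.0, 0.0], "jaw": 0.0},
  {"travel": [-0.0053, -0.0014, 0.0029], "dr": [0.0, 0.0, 0.0], "jaw": 0.0},
  {"travel": [-0.0053, -0.0014, 0.0029], "dr": [0.0, 0.0, 0.0], "jaw": 0.0},
  {"travel": [-0.0053, -0.0014, 0.0029], "dr": [0.0, 0.0, 0.0], "jaw": 0.0},
  {"travel": [0.0, 0.0, 0.0], "dr": [0.0, 0.0, 0.0], "jaw": 0.0},
])

```text
time: 8.35
tool_pos: [0.4983, -0.0717, 0.0354]
tcp_rot: [1.853, 2.01, -0.47]
contact_force: [1.2, 1.5, 0.5]
finger_gap: 0.0454
```

```bash
python3 -c "
from h import *
to([.5041,-.140,.035],29,.073)
a=eyes.grab_frame('top'); screws(a)"
```

```text
t 8.35 gap 0.045419559990504316 F [1.1795 1.484  0.5388] pos [ 0.4983 -0.0717  0.0354] q [ 0.0546  0.4584  2.1963 -0.879   0.6717  0.7257]
travel(now axes) [-0.06    0.0002  0.0332] travel(target axes) [-0.0598  0.0008  0.0336] dr deg [ 0.3788 -0.3493  0.394 ]
extent [413.4, 223.9, 41.2, 35.1] blobs in bay frame (mm): [[-104.9, 39.9], [-32.6, 40.4], [-119.8, 21.7], [-119.4, -11.1], [-31.8, -39.2], [-118.1, -42.4], [-103.8, -40.1]]
```

>>> servo_tool([
  {"travel": [-0.0044, 0.0, 0.0024], "dr": [0.0, 0.0, 0.3], "jaw": 0.0},
  {"travel": [-0.007, 0.0, 0.0039], "dr": [0.0, 0.0, 0.0], "jaw": 0.0},
  {"travel": [-0.007, 0.0, 0.0039], "dr": [0.0, 0.0, 0.0], "jaw": 0.0},
  {"travel": [-0.007, 0.0, 0.0039], "dr": [0.0, 0.0, 0.0], "jaw": 0.0},
  {"travel": [-0.007, 0.0, 0.0039], "dr": [0.0, 0.0, 0.0], "jaw": 0.0},
  {"travel": [-0.007, 0.0, 0.0039], "dr": [0.0, 0.0, 0.0], "jaw": 0.0},
  {"travel": [-0.0044, 0.0, 0.0024], "dr": [0.0, 0.0, 0.0], "jaw": 0.0},
  {"travel": [0.0, 0.0, 0.0], "dr": [0.0, 0.0, 0.0], "jaw": 0.0},
])

```text
time: 9.45
tool_pos: [0.5025, -0.1249, 0.0352]
tcp_rot: [1.858, 2.004, -0.468]
contact_force: [-0.6, 3.8, 0.9]
finger_gap: 0.0461
```

```bash
python3 -c "
from h import *
to([.5041,-.140,.035],29,.073)
a=eyes.grab_frame('top'); screws(a)"
```

```text
t 9.45 gap 0.04606557113704891 F [-0.5744  3.757   0.9461] pos [ 0.5025 -0.1249  0.0352] q [-0.054   0.4603  2.1931 -0.9325  0.6323  0.6786]
travel(now axes) [-0.0132  0.0005  0.0074] travel(target axes) [-0.0131  0.0005  0.0075] dr deg [ 0.3817 -0.3575  0.0293]Traceback (most recent call last):
  File "<string>", line 4, in <module>
    a=eyes.grab_frame('top'); screws(a)
                              ~~~~~~^^^
  File "h.py", line 30, in screws
    P=ground(f,c,.13)[:,:2]; d=P-O[:2]; print('extent',m[0]['extent'],'blobs in bay frame (mm):',np.round(np.c_[d@U[:2],d@V[:2]]*1000,1).tolist())
      ~~~~~~^^^^^^^^^
  File "h.py", line 5, in ground
    k,d=K(f); p=cv2.undistortPoints(np.array(px,float).reshape(-1,1,2),k,d).reshape(-1,2)
                ~~~~~~~~~~~~~~~~~~~^^^^^^^^^^^^^^^^^^^^^^^^^^^^^^^^^^^^^^^^
cv2.error: OpenCV(4.12.0) /io/opencv/modules/calib3d/src/undistort.dispatch.cpp:347: error: (-215:Assertion failed) CV_IS_MAT(_src) && CV_IS_MAT(_dst) && (_src->rows == 1 || _src->cols == 1) && (_dst->rows == 1 || _dst->cols == 1) && _src->cols + _src->rows - 1 == _dst->rows + _dst->cols - 1 && (CV_MAT_TYPE(_src->type) == CV_32FC2 || CV_MAT_TYPE(_src->type) == CV_64FC2) && (CV_MAT_TYPE(_dst->type) == CV_32FC2 || CV_MAT_TYPE(_dst->type) == CV_64FC2) in function 'cvUndistortPointsInternal'
```

>>> servo_tool([
  {"travel": [-0.0035, 0.0, 0.0019], "dr": [0.0, 0.0, 0.0], "jaw": 0.0},
  {"travel": [-0.0035, 0.0, 0.0019], "dr": [0.0, 0.0, 0.0], "jaw": 0.0},
  {"travel": [-0.0035, 0.0, 0.0019], "dr": [0.0, 0.0, 0.0], "jaw": 0.0},
])

```text
time: 9.93
tool_pos: [0.5033, -0.1364, 0.0351]
tcp_rot: [1.857, 2.005, -0.468]
contact_force: [-0.0, 4.6, 2.6]
finger_gap: 0.0455
```

```bash
python3 -c "
from h import *
to([.5041,-.140,.035],29,.073)
a=eyes.grab_frame('top'); b=eyes.grab_frame('side')
i=np.hstack([cv2.resize(a['img'][170:270,350:500],None,fx=2.6,fy=3.9,interpolation=2),cv2.resize(b['img'][200:300,250:400],None,fx=2.6,fy=3.9,interpolation=2)])
save(a,'p4.png',i)"
```

```text
t 9.925 gap 0.04549958691214458 F [-0.0381  4.6327  2.6148] pos [ 0.5033 -0.1364  0.0351] q [-0.0773  0.4614  2.1913 -0.9434  0.6235  0.6652]
travel(now axes) [-0.0031  0.0005  0.0018] travel(target axes) [-0.0031  0.0005  0.0019] dr deg [ 0.4053 -0.371   0.1059]
```

View pics/p4.png

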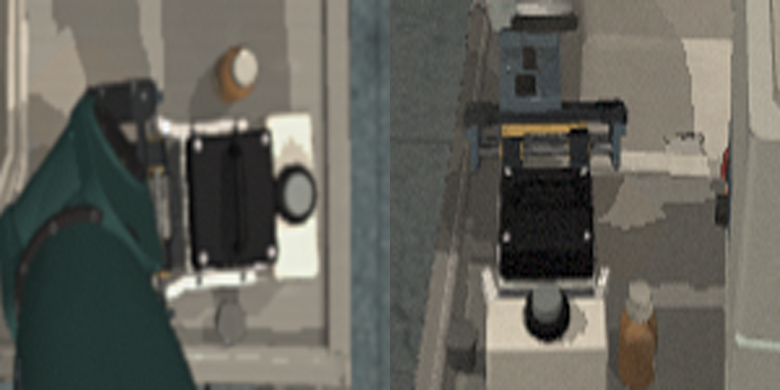

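>>> servo_tool([
  {"travel": [-0.0022, 0.0, 0.0012], "dr": [0.0, 0.0, 0.0], "jaw": 0.0},
  {"travel": [-0.0022, 0.0, 0.0012], "dr": [0.0, 0.0, 0.0], "jaw": 0.0},
])

```text
time: 10.28
tool_pos: [0.5037, -0.1411, 0.035]
tcp_rot: [1.857, 2.006, -0.467]
contact_force: [-3.7, 21.4, 7.9]
finger_gap: 0.0455
```

>>> servo_tool([
  {"travel": [-0.0018, 0.0, 0.001], "dr": [0.0, 0.0, 0.0], "jaw": 0.0},
])

```text
time: 10.4
tool_pos: [0.5038, -0.1417, 0.0348]
tcp_rot: [1.859, 2.006, -0.463]
contact_force: [-9.5, 43.2, 23.1]
finger_gap: 0.0459
```

>>> servo_tool([
  {"travel": [-0.0018, 0.0, 0.001], "dr": [0.0, 0.0, 0.0], "jaw": 0.0},
])

```text
time: 10.52
tool_pos: [0.5039, -0.1418, 0.0348]
tcp_rot: [1.86, 2.007, -0.459]
contact_force: [-10.4, 45.4, 28.9]
finger_gap: 0.0458
```

>>> servo_tool([
  {"travel": [0.009, 0.0, -0.005], "dr": [0.0, 0.0, 0.0], "jaw": 0.0},
  {"travel": [0.018, 0.0, -0.01], "dr": [0.0, 0.0, 0.0], "jaw": 0.0},
  {"travel": [0.026, 0.0, -0.0145], "dr": [0.0, 0.0, 0.0], "jaw": 0.0},
  {"travel": [0.026, 0.0, -0.0145], "dr": [0.0, 0.0, 0.0], "jaw": 0.0},
  {"travel": [0.0, 0.0, 0.0], "dr": [0.0, 0.0, 0.0], "jaw": 0.0},
])

```text
time: 11.15
tool_pos: [0.496, -0.0493, 0.0362]
tcp_rot: [1.859, 2.007, -0.462]
contact_force: [-0.2, -0.7, -0.7]
finger_gap: 0.0457
```

```bash
python3 -c "
from h import *
to([.50,-.06,.25],29,.073)
a=eyes.grab_frame('top'); screws(a)"
```

```text
t 11.15 gap 0.0456882932236738 F [-0.2252 -0.6985 -0.6805] pos [ 0.496  -0.0493  0.0362] q [ 0.0986  0.4552  2.1969 -0.8518  0.684   0.7476]
travel(now axes) [-0.1113  0.0047 -0.1828] travel(target axes) [-0.1133  0.0032 -0.1816] dr deg [ 0.5271 -0.6142  0.0646]
extent [437.2, 221.8, 43.1, 35.3] blobs in bay frame (mm): [[36.2, 39.5], [-52.8, 37.2], [-35.9, 40.1], [-52.1, 8.5], [-52.5, -34.0], [-35.6, -39.7], [36.2, -40.3], [-50.4, -42.5]]
```

>>> servo_tool([
  {"travel": [-0.025, 0.0, -0.046], "dr": [0.0, 0.0, 0.0], "jaw": 0.0},
  {"travel": [-0.025, 0.0, -0.046], "dr": [0.0, 0.0, 0.0], "jaw": 1.0},
  {"travel": [-0.025, 0.0, -0.046], "dr": [0.0, 0.0, 0.0], "jaw": 1.0},
  {"travel": [-0.025, 0.0, -0.046], "dr": [0.0, 0.0, 0.0], "jaw": 1.0},
  {"travel": [0.0, 0.0, 0.0], "dr": [0.0, 9.8, 0.0], "jaw": 1.0},
  {"travel": [0.0, 0.0, 0.0], "dr": [0.0, 9.8, 0.0], "jaw": 1.0},
  {"travel": [0.0, 0.0, 0.0], "dr": [0.0, 9.8, 0.0], "jaw": 1.0},
  {"travel": [0.0, 0.0, 0.0], "dr": [0.0, 0.0, 0.0], "jaw": 1.0},
], squeeze=10)

```text
time: 12.25
tool_pos: [0.4939, -0.0581, 0.2529]
tcp_rot: [-2.13, -2.288, -0.04]
contact_force: [0.5, 0.5, -1.6]
finger_gap: 0.0006
```

```bash
python3 -c "
from h import *
to([.513,-.279,.24],0,.073)"
```

```text
t 12.25 gap 0.000637521713271416 F [ 0.5366  0.5183 -1.5891] pos [ 0.4939 -0.0581  0.2529] q [-0.1794  0.019   2.1228  0.0356  0.9992 -0.2698]
travel(now axes) [-0.2219  0.0032  0.0065] travel(target axes) [-0.2217  0.0029  0.0129] dr deg [ 0.4741 -1.6501 -0.1032]
```

>>> servo_tool([
  {"travel": [0.0, 0.0, 0.0], "dr": [0.5, -1.6, 0.0], "jaw": 1.0},
  {"travel": [-0.0445, 0.0006, 0.0], "dr": [0.0, 0.0, 0.0], "jaw": 1.0},
  {"travel": [-0.0445, 0.0006, 0.0], "dr": [0.0, 0.0, 0.0], "jaw": 1.0},
  {"travel": [-0.0445, 0.0006, 0.0], "dr": [0.0, 0.0, 0.0], "jaw": 1.0},
  {"travel": [-0.0445, 0.0006, 0.0], "dr": [0.0, 0.0, 0.0], "jaw": 1.0},
  {"travel": [-0.0445, 0.0006, 0.0], "dr": [0.0, 0.0, 0.0], "jaw": 1.0},
  {"travel": [0.0, 0.0, 0.0], "dr": [0.0, 0.0, 0.0], "jaw": 1.0},
])

```text
time: 13.12
tool_pos: [0.5124, -0.2839, 0.2531]
tcp_rot: [2.129, 2.299, -0.046]
contact_force: [0.2, 0.1, -0.3]
finger_gap: 0.0002
```

```bash
python3 -c "
from h import *
to([.513,-.279,.136],0,.073)"
```

```text
t 13.125 gap 0.00017853908978412265 F [ 0.2384  0.1497 -0.2688] pos [ 0.5124 -0.2839  0.2531] q [-0.5325  0.1706  1.9548 -0.0358  1.0147 -0.5903]
travel(now axes) [0.0079 0.0028 0.1169] travel(target axes) [0.0048 0.001  0.1171] dr deg [-0.9069  1.4936  0.2155]
```

>>> servo_tool([
  {"travel": [0.005, 0.001, 0.0], "dr": [-0.9, 1.5, 0.2], "jaw": 1.0},
  {"travel": [0.0, 0.0, 0.039], "dr": [0.0, 0.0, 0.0], "jaw": 1.0},
  {"travel": [0.0, 0.0, 0.039], "dr": [0.0, 0.0, 0.0], "jaw": 1.0},
  {"travel": [0.0, 0.0, 0.037], "dr": [0.0, 0.0, 0.0], "jaw": 1.0},
  {"travel": [0.0, 0.0, 0.0], "dr": [0.0, 0.0, 0.0], "jaw": 1.0},
])

```text
time: 13.75
tool_pos: [0.5132, -0.2716, 0.1352]
tcp_rot: [-2.132, -2.307, 0.003]
contact_force: [0.6, 0.1, -0.1]
finger_gap: 0.0008
```

```bash
python3 -c "
from h import *
to([.513,-.279,.119],0,.073)
a=eyes.grab_frame('top'); b=eyes.grab_frame('side')
i=np.hstack([cv2.resize(a['img'][170:270,350:500],None,fx=2.6,fy=3.9,interpolation=2),cv2.resize(b['img'][220:320,250:400],None,fx=2.6,fy=3.9,interpolation=2)])
save(a,'p5.png',i)"
```

```text
t 13.75 gap 0.0008098246064346232 F [ 0.5612  0.0982 -0.055 ] pos [ 0.5132 -0.2716  0.1352] q [-0.5261  0.3248  2.0161 -0.0023  0.8018 -0.6031]
travel(now axes) [-0.0074 -0.0008  0.0162] travel(target axes) [-0.0074 -0.0008  0.0162] dr deg [-0.1045  0.0453  0.323 ]
```

View pics/p5.png

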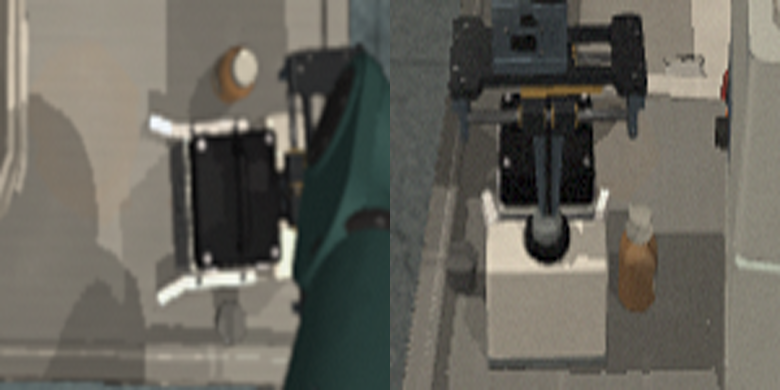

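>>> servo_tool([
  {"travel": [-0.0074, -0.0008, 0.003], "dr": [0.0, 0.0, 0.0], "jaw": 1.0},
  {"travel": [0.0, 0.0, 0.004], "dr": [0.0, 0.0, 0.0], "jaw": 1.0},
  {"travel": [0.0, 0.0, 0.004], "dr": [0.0, 0.0, 0.0], "jaw": 1.0},
  {"travel": [0.0, 0.0, 0.003], "dr": [0.0, 0.0, 0.0], "jaw": 1.0},
])

```text
time: 14.35
tool_pos: [0.5168, -0.2818, 0.1276]
tcp_rot: [2.126, 2.3, 0.001]
contact_force: [-0.3, 1.0, 0.4]
finger_gap: 0.0004
```

>>> servo_tool([
  {"travel": [0.0, 0.0, 0.0015], "dr": [0.0, 0.0, 0.0], "jaw": 1.0},
  {"travel": [0.0, 0.0, 0.001], "dr": [0.0, 0.0, 0.0], "jaw": 1.0},
])

```text
time: 14.6
tool_pos: [0.5168, -0.2818, 0.1248]
tcp_rot: [2.126, 2.3, 0.001]
contact_force: [-0.2, 0.6, 1.8]
finger_gap: 0.0008
```

>>> servo_tool([
  {"travel": [0.0, 0.0, 0.002], "dr": [0.0, 0.0, 0.0], "jaw": 1.0},
  {"travel": [0.0, 0.0, 0.002], "dr": [0.0, 0.0, 0.0], "jaw": 1.0},
])

```text
time: 14.85
tool_pos: [0.5168, -0.2818, 0.1208]
tcp_rot: [2.126, 2.3, 0.0]
contact_force: [-1.7, 0.4, 4.0]
finger_gap: 0.0002
```

>>> servo_tool([
  {"travel": [0.0, 0.0, 0.0015], "dr": [0.0, 0.0, 0.0], "jaw": 1.0},
])

```text
time: 14.98
tool_pos: [0.5169, -0.2819, 0.1199]
tcp_rot: [2.126, 2.3, 0.0]
contact_force: [-9.0, 4.3, 27.4]
finger_gap: 0.0004
```

>>> servo_tool([
  {"travel": [0.0, 0.0, 0.0015], "dr": [0.0, 0.0, 0.0], "jaw": 1.0},
])

```text
time: 15.1
tool_pos: [0.517, -0.2819, 0.1197]
tcp_rot: [2.127, 2.301, 0.0]
contact_force: [-14.2, 7.4, 37.7]
finger_gap: 0.0006
```

>>> servo_tool([
  {"travel": [0.0, 0.0, 0.0], "dr": [0.0, 0.0, 0.0], "jaw": 1.0},
  {"travel": [0.0, 0.0, -0.01], "dr": [0.0, 0.0, 0.0], "jaw": 1.0},
  {"travel": [0.0, 0.0, -0.03], "dr": [0.0, 0.0, 0.0], "jaw": 1.0},
  {"travel": [0.0, 0.0, -0.05], "dr": [0.0, 0.0, 0.0], "jaw": 1.0},
  {"travel": [0.0, 0.0, -0.05], "dr": [0.0, 0.0, 0.0], "jaw": 1.0},
  {"travel": [0.0, 0.0, 0.0], "dr": [0.0, 0.0, 0.0], "jaw": 1.0},
])

```text
time: 15.85
tool_pos: [0.5161, -0.2811, 0.2655]
tcp_rot: [2.127, 2.301, 0.0]
contact_force: [0.1, -0.3, -1.4]
finger_gap: 0.0002
```

```bash
python3 -c "
from h import *
to([.513,-.279,.25],0,.073)
a=eyes.grab_frame('top'); screws(a); b=eyes.grab_frame('side')
i=np.hstack([cv2.resize(a['img'][170:270,350:500],None,fx=2.6,fy=3.9,interpolation=2),cv2.resize(b['img'][220:320,250:400],None,fx=2.6,fy=3.9,interpolation=2)])
save(a,'p6.png',i)"
```

```text
t 15.85 gap 0.00019617150925448947 F [ 0.0642 -0.2947 -1.3876] pos [ 0.5161 -0.2811  0.2655] q [-0.5376  0.1561  1.9466 -0.002   1.0306 -0.6151]
travel(now axes) [ 0.0024 -0.003   0.0155] travel(target axes) [ 0.0023 -0.003   0.0155] dr deg [0.338  0.3563 0.3194]
extent [438.4, 221.6, 43.1, 37.9] blobs in bay frame (mm): [[36.1, 39.9], [-52.8, 37.2], [-35.9, 40.1], [-52.1, 9.4], [-52.4, -32.8], [-35.5, -40.1], [36.3, -40.2], [-50.4, -42.5]]
```

View pics/p6.png

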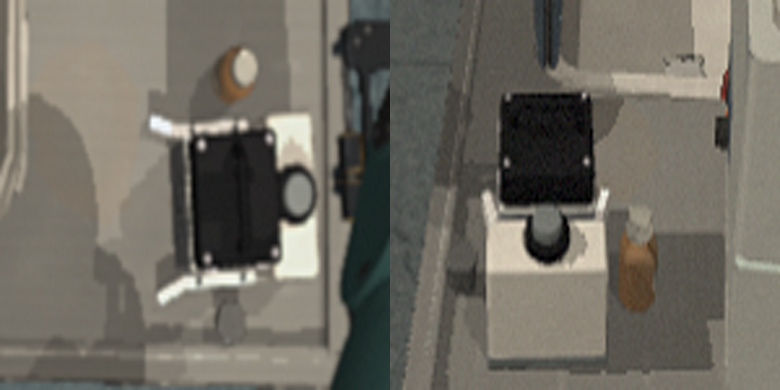

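The box sits home against the charger, with its lid at about (235,200) in the left half of the picture. The button at (547,222) is out again, the bottle and stopper have not moved, and the gripper is clear of everything. I'm handing in.

```bash
python3 -c "
from h import *
print(order.job_done(), bot.sense()['time'])"
```

```text
the job is handed in; nothing more can be done
the job is handed in; nothing more can be done
```

The battery box is fully home in its bay, the button has been pressed all the way in and released, and the job is handed in. It took about 16 s of the 54 s allowed; no verdict was reported.

- **Push:** I pushed with both fingertips about 30 mm up the rear face, correcting about 5 mm sideways at the rail mouth. I stopped when the horizontal push force rose to about 45 N against the charger. The fingers leaned 29° instead of the advised 40°, because I estimated that joint 4 would pass its range at 40°. The gripper stayed clear of the case.
- **Button:** I pressed it straight down with closed fingertips. The tip stopped at about 106 mm with 38 N, which matches full travel, and I then lifted off.
- **Last checks:**
  - The lid screws put the box at about (0.2, -0.1) mm in the bay frame, with a yaw of about 0.
  - The last picture shows the button out, the bottle and stopper in place, and the gripper clear.
  - I did not measure the jars or slide box again; nothing was worked near them after the approach, and the teal jar and slide box showed in the side picture just before the push.

No check failed. The button's position shows only in the picture and the contact forces, since there is no direct reading of its joint. It was pressed about 4 mm off centre, still well within its face.

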